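# Refit the coffee grinder's inner burr and hold it home

### The job

Refit the cleaned inner burr of the coffee grinder: lift it by its hexagonal head out of the espresso cup it is standing in, lower its keyed shaft into the hub in the open grinding chamber and turn it until the keys slip into the hub's keyways. Then push it down fully home against the spring in the hub and finish like that, still gripping it and still pushing it down, so that I can tighten the grub screw from the side; it springs back up if you let go. Leave the cup standing, and do not disturb the other things on the worktop.

Things in the scene. Friction and masses are not known exactly. Their poses are not given: they have to be found in the camera images.
- burr: Inner burr: loose steel part, about 0.22 kg, upright, its cone resting on the cup's rim, shaft inside the cup. Origin: centre of the cone's underside; z up its axis. Fluted cone 54 mm wide at z = 0, 30 mm wide at its top, z = 26 mm. Its x axis (the direction of its two keys) starts within 35 degrees of world x.
- burr_head (a point): Centre of the burr's hexagonal head, to grip, 48 mm above the burr's origin. The head is 20 mm across flats, from 26 to 66 mm above the burr's origin; one pair of flats faces the burr's +y and -y, the others follow every 60 degrees.
- burr_nose (a point): Lower end of the burr's shaft, 40 mm below its origin. Shaft 12 mm in diameter, its last 4 mm tapering to 7 mm. Two keys, 180 degrees apart, stand out along the burr's +x and -x to a radius of 12 mm, 5 mm wide, from 3 to 26 mm below the origin, so the lowest 14 mm is plain. Turned by 180 degrees it fits just as well.
- hub_mouth (a point): Centre of the steel hub's top face, 128 mm above the worktop, on its upright axis. Axes: the GRINDER's (-x its front); they do not turn with the hub. Hub 34 mm wide; bore 14.4 mm, bevelled at the mouth; two keyways 180 degrees apart, 8 mm wide reach to radius 13.5 mm. They lie within 35 degrees of the grinder's x axis, exact angle not given: look, or press lightly and turn until the keys drop.
- hub_bottom (a point): Point 35 mm below hub_mouth, on the axis: top of the spring plunger when free. Keys meet the hub's top face with the burr's origin 26 mm above hub_mouth; lined up, the burr sinks freely to 5 mm above it, where it meets the plunger; home is the cone's underside on the top face (burr's origin at hub_mouth). The gearbox drags on the hub: it turns only if driven by the keys, with 0.12 N m.
- plunger (a joint): Spring plunger at the bottom of the hub's bore: 0 when free, 0.005 m when the burr is home. It pushes back with 6 N at first touch and 10 N at home, more than the burr weighs.
- parking_cup: Small patterned espresso cup without handle, 50 mm wide, 52 mm tall, loose, in which the burr stands; origin: centre of its underside. It may stand to the left or to the right of the grinder; its twin, empty, stands on the other side.
- grinder: Cream coffee grinder without hopper, fixed, 215 x 136 mm on the worktop, 150 mm tall; origin on the worktop below the hub's axis, -x its front. The foot reaches 96 mm in front of the origin, 120 mm behind it. Its open chamber, 96 mm wide inside, 112 mm outside, has its rim 145 mm above the worktop, 17 mm above the hub's top.
- spare_cup: The other, empty espresso cup of the same size, standing by. Origin: centre of its underside. Also round the work, fixed: the espresso machine at the left edge (y above 0.42 m, 0.4 m tall with its cups; the gripper may start close beside it), a clear tasting glass before it, jam jar and clear hopper at the back, and wall cabinets about 0.46 m above the worktop beyond x = 0.58 m.
- tea_tin: Blue tea tin, 61 x 81 x 130 mm, standing by. Origin: centre of its underside.
- brush: Cleaning brush, 150 mm long, 20 mm high, wooden handle, lying left of the grinder. Origin: below its middle.
- burr_collar: The grinder's outer burr carrier, a knurled aluminium ring, 94 mm wide, 20 mm high, with a 72 mm hole, lying flat. Origin: centre of its underside.
Things that resemble listed ones, but are neither listed nor needed, are in the scene too. Leave any orange or red look-alike of the burr alone.

How it is judged:
By the outcome, as a careful person would: the job done as asked, in the order asked, and still so for the second after the job is handed in, while the arm keeps its last pose, push and grip.
It also fails if it takes over 54 s, if anything falls off the work surface, if the arm or the gripper's body presses on something with over 40 N, if the wrist force passes 120 N, or if a joint passes its speed limit or range.

### The arm

A 7-joint arm with a two-finger parallel gripper is mounted at the origin on a cart in front of the work surface, level with it; the furniture and walls round the work are solid. World frame = base frame: x ahead of the robot, y to its left, z up, the work surface at z = 0. Lengths are in m, angles in rad, forces in N, time in s.
With the tool pointing down it reaches from about 0.425 to 1.025 m from the base axis. Payload 9.4 kg.
Tool frame: the origin (TCP) lies between the finger pads; the fingertips stand 11 mm ahead of it and the grasp point (between the pads) lies 8 mm behind it; z points along the fingers, y is the line along which they close (so a half turn about z gives the same grasp; the last joint's range is limited). The gripper opens to 93 mm and grips with 3 to 60 N. Pads are 15 mm wide; open, the fingers measure 128 mm over their backs; the gripper's body (75 mm by 188 mm) begins 65 mm behind the grasp point.
Start: joints at [-1.221, 0.599, -0.003, 1.599, 0.002, 0.943, -0.08], TCP at [0.3, 0.66, 0.23] pointing down, gripper open.
Joint ranges: [-2.57, 2.57], [-0.35, 1.97], [-1.29, 1.29], [0.11, 2.56], [-1.05, 4.19], [0.11, 1.86], [-2.63, 2.63]. Speed limits (rad/s): [2.22, 2.22, 3.01, 3.01, 3.14, 3.14, 3.14].

### API

Orientations are given as a 3x3 rotation matrix whose columns are the frame's x, y, z axes.
In Python, from bench import sensors, optics, env gives the robot as it stands. The module is installed in compiled form; this text tells all that it offers.
- The arm moves only by the tool play_rows, never from a script. Its arguments are lists of equal length, an entry for each row: "rot": the turn, a rotation vector about the tool's x, y, z scaled (see below), a list of three; "dp": the shift along the tool's x, y, z scaled (see below), a list of three; "jaw": the opening, from -1 (shut) to 1 (fully open). A call has exactly 10 rows; each row is the pose to reach, as a shift and turn from the pose commanded when the call began, along the tool's axes at that moment, turning the shorter way round; what a row does not reach only later rows make up. The controller multiplies each number of a shift by 0.5 m and each number of a turn by 180 degrees. A row lasts 1/8 s, in which the tool goes at most 62.5 mm and 10.7 degrees, less where a joint would pass 70% of its speed; a pose out of reach is approached as far as the arm can. A call with a number of a shift or a turn outside -1 to 1 is refused whole. A call with a gripper value outside its range is refused whole. The fingers move at their own pace and stop on an object; "force" is the grip in N (left out, the last holds). Time passes only in rows, so rows that repeat a pose let the fingers close, or fill a call up. It gives the time, the measured TCP pose, the force, the opening and the grip force at its end, in the units of the state.
- sensors.state(): the state, without advancing time (a new reading comes with each control period).
- optics.capture(name): name is "scene" or "top" or "wrist"; returns a dict with "image" (384x512x3 uint8, red, green, blue), "fx", "fy", "cx", "cy" (pixels), "position" and "attitude" of the camera in the world; the wrist camera has in their place "tool_from_camera" (4x4, takes a point from camera to tool coordinates, whose origin is the TCP and whose axes are the flange's). Camera axes: x right, y down, z forward; pixel columns grow to the right and rows downward; lengths in m; the calibration is good to about 2 mm. The wrist camera is an equidistant fisheye: a pixel r from the principal point sees the ray r / f radians off the axis. A picture is of the moment at which its call begins: read the wrist's pose just before it. There is no depth.
- env.finish_job(): hands the job in; it is judged then, once.
The state is a dict: "clock": time; "joint_pos": joint angles; "joint_vel": joint speeds; "tau": joint torques, N m; "ee_pos": TCP position; "ee_rot": TCP orientation; "ft_force": force on the tool from outside, world axes, zero at the start; "torque": the same for the moment, N m; "grip_width": finger opening in m; "finger_force": force on a finger pad.
Only numpy, scipy, OpenCV 4.12 (cv2) and the standard library are available. Lean on these libraries where they do the work, as an engineer would, in place of code of your own. Each camera call takes 0.05 s, during which the arm holds its last target. There are 200 camera calls.

## Working session

There is one attempt and no reset: what is moved stays moved. The work goes in short steps, Python scripts to look and compute and a tool call to move; the robot and the scene stay as the last step left them, time stands still between calls to the robot, and variables do not carry over. Pictures are saved under pics/ and viewed, at most 10 in all, crops included, and the job is handed in when it is done.

Besides the shell and the picture viewer there is one more tool, called after "Call:" as name(argument=value, ...) on one line, values as JSON. play_rows: Moves the arm, as the interface text tells. Shifts and turns lie within -1 to 1; 1 stands for 0.5 m of shift or 180 degrees of turn. Its arguments: {"type":"object","properties":{"rot":{"type":"array","items":{"type":"array","items":{"type":"number"}}},"dp":{"type":"array","items":{"type":"array","items":{"type":"number"}}},"jaw":{"type":"array","items":{"type":"number"}},"force":{"type":"number"}},"required":["rot","dp","jaw"]}

```bash
mkdir -p pics; cat > h.py <<'E'
import numpy as np, cv2
from bench import sensors, optics, env
def cap(n,f=None):
    s=sensors.state(); c=optics.capture(n); c['s']=s
    if f: cv2.imwrite('pics/'+f,c['image'][:,:,::-1])
    return c
def R3(a):
    a=np.array(a,float)
    if a.shape==(3,3): return a
    from scipy.spatial.transform import Rotation as R
    return R.from_quat(a).as_matrix()
E
python3 - <<'E'
from h import *
import json
ims=[]
for n in('scene','top','wrist'):
    c=cap(n,n+'0.png'); ims.append(c['image'])
    print(n,{k:np.round(v,4).tolist() for k,v in c.items() if k not in('image','s')})
s=c['s'];print(s)
a=np.hstack(ims[:2]);cv2.imwrite('pics/st.png',cv2.resize(a,(800,300))[:,:,::-1])
E
```

```text
scene {'fx': 385.558, 'fy': 385.558, 'cx': 256.534, 'cy': 192.8306, 'position': [-0.2691, -0.5529, 0.8163], 'attitude': [[0.5195, -0.5352, 0.6661], [-0.8544, -0.3165, 0.412], [-0.0097, -0.7832, -0.6217]]}
top {'fx': 442.6367, 'fy': 442.6367, 'cx': 256.349, 'cy': 190.6436, 'position': [0.2202, -0.0984, 1.5305], 'attitude': [[0.0003, -0.9835, 0.1809], [-1.0, 0.0002, 0.0031], [-0.0031, -0.1809, -0.9835]]}
wrist {'fx': 297.3186, 'fy': 297.3186, 'cx': 253.1776, 'cy': 189.1221, 'tool_from_camera': [[0.0004, -0.9626, -0.271, 0.0751], [1.0, 0.0004, -0.0, -0.0011], [0.0002, -0.271, 0.9626, -0.155], [0.0, 0.0, 0.0, 1.0]]}
{'clock': 0.1, 'joint_pos': array([-1.22067137,  0.60007146, -0.00255384,  1.60005618,  0.0018209 ,
        0.94290299, -0.07981572]), 'joint_vel': array([-9.53612427e-04, -1.07203508e-03, -4.40862249e-05, -9.44199627e-04,
        6.11657279e-04, -1.45478132e-03,  1.69802197e-03]), 'tau': array([ 5.88087816e-03, -7.66552734e+01,  1.50220647e+00, -2.52936655e+01,
       -5.23336069e-02,  1.37067997e-02,  6.08276650e-05]), 'ee_pos': array([0.29997094, 0.65956054, 0.22882489]), 'ee_rot': array([[-9.10311156e-01,  4.13924374e-01, -4.60059173e-04],
       [ 4.13924604e-01,  9.10310151e-01, -1.36032789e-03],
       [-1.44276333e-04, -1.42875146e-03, -9.99998969e-01]]), 'ft_force': array([ 0.06017217, -1.52342057,  0.0463075 ]), 'torque': array([-0.04951927,  0.00455635,  0.004261  ]), 'finger_force': 0.0, 'grip_width': 0.09288443631163311}
```

View pics/scene0.png

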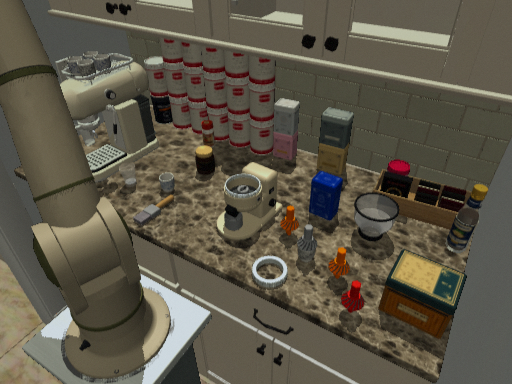

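View pics/top0.png

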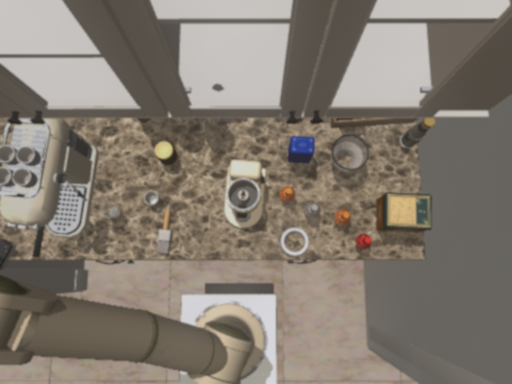

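The steel burr is at scene (307,240) / top (312,209). The look-alikes are orange at scene (290,218) and (340,262), and red at (352,295). Only the grey one, which stands in a patterned cup, fits. The empty twin cup is at scene (167,183), and the hub is at scene (242,188) / top (243,195). I'll confirm it in one enlarged composite crop.

```bash
python3 - <<'E'
from h import *
s=cv2.imread('pics/scene0.png');t=cv2.imread('pics/top0.png')
def cr(i,x,y,w,h,k): return cv2.resize(i[y:y+h,x:x+w],None,fx=k,fy=k,interpolation=cv2.INTER_CUBIC)
a=cr(s,280,205,66,66,6);b=cr(s,210,155,66,66,6);c=cr(t,280,180,66,33,6);d=cr(t,215,178,66,33,6)
cv2.imwrite('pics/crop1.png',np.vstack([np.hstack([a,b]),np.hstack([c,d])]))
E
```

```text
(no output)
```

View pics/crop1.png

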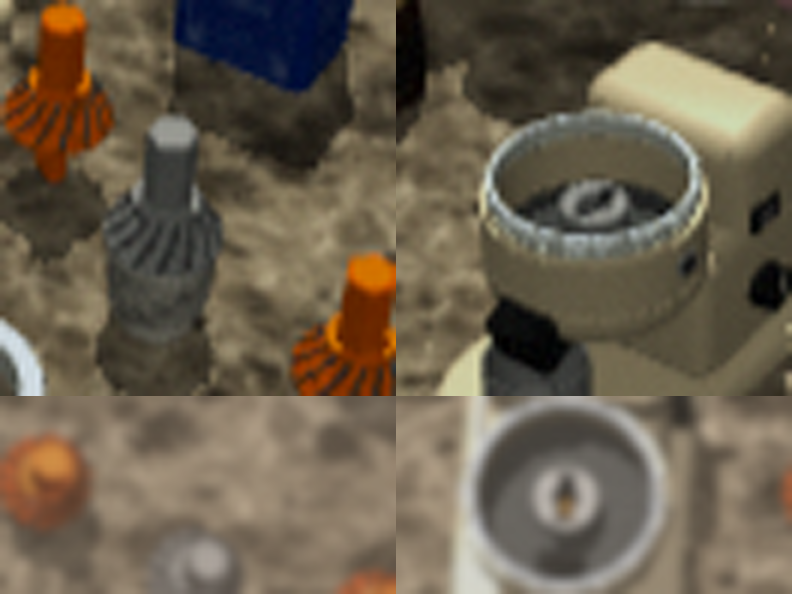

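```bash
cat >> h.py <<'E'
def ray(c,u,v):
    d=np.array([(u-c['cx'])/c['fx'],(v-c['cy'])/c['fy'],1]); d=R3(c['attitude'])@d
    return np.array(c['position']),d/np.linalg.norm(d)
def wray(c,u,v,s=None):
    s=s or c['s']; x=(u-c['cx'])/c['fx'];y=(v-c['cy'])/c['fy'];r=np.hypot(x,y)+1e-12
    d=np.array([np.sin(r)*x/r,np.sin(r)*y/r,np.cos(r)]);T=np.array(c['tool_from_camera']);R=np.array(s['ee_rot'])
    return R@T[:3,3]+s['ee_pos'],R@T[:3,:3]@d
def wproj(c,P):
    s=c['s'];T=np.array(c['tool_from_camera']);R=np.array(s['ee_rot'])
    p=T[:3,:3].T@(R.T@(np.array(P)-s['ee_pos'])-T[:3,3])
    th=np.arctan2(np.hypot(*p[:2]),p[2]);q=p[:2]/(np.hypot(*p[:2])+1e-12)*th
    return np.array([c['cx']+c['fx']*q[0],c['cy']+c['fy']*q[1]])
def tri(*rays):
    A=sum(np.eye(3)-np.outer(d,d) for o,d in rays);b=sum((np.eye(3)-np.outer(d,d))@o for o,d in rays)
    p=np.linalg.solve(A,b);return p,[round(1e3*np.linalg.norm(np.cross(d,p-o)),1) for o,d in rays]
def atz(r,z): return r[0]+r[1]*(z-r[0][2])/r[1][2]
E
python3 - <<'E'
from h import *
S=cap('scene');T=cap('top')
for n,a,b,z in(('head',(308.4,226.6),(314.3,206.3),.118),('hub',(242.6,188.4),(242.8,194.5),.128),('tasting/spare',(167,178),(152,195),.052)):
    r=ray(S,*a),ray(T,*b);print(n,tri(*r),atz(r[0],z),atz(r[1],z))
E
```

```text
head (array([ 0.4286341 , -0.280568  ,  0.11632847]), [np.float64(0.4), np.float64(0.4)]) [ 0.42667109 -0.2808908   0.118     ] [ 0.42861829 -0.28072132  0.118     ]
hub (array([ 0.46569547, -0.05053851,  0.12762432]), [np.float64(0.2), np.float64(0.2)]) [ 0.46542245 -0.05094576  0.128     ] [ 0.465515   -0.05040787  0.128     ]
tasting/spare (array([0.47740063, 0.2646756 , 0.04079514]), [np.float64(2.4), np.float64(2.4)]) [0.46502577 0.25460337 0.052     ] [0.47714791 0.26027639 0.052     ]
```

```bash
cat >> h.py <<'E'
from scipy.spatial.transform import Rotation as Ro
def cmd(P,yaw,P0=None,R0=None):
    "dp, rot for target TCP pos and tool-y yaw(deg), pointing down, from pose P0,R0"
    s=sensors.state(); P0=s['ee_pos'] if P0 is None else P0; R0=s['ee_rot'] if R0 is None else R0
    y=np.deg2rad(yaw);Y=np.array([np.cos(y),np.sin(y),0]);Z=np.array([0,0,-1.]);Rt=np.c_[np.cross(Y,Z),Y,Z]
    R0=np.array(R0);print(np.round(R0.T@(np.array(P)-P0)/.5,4).tolist(),np.round(Ro.from_matrix(R0.T@Rt).as_rotvec()/np.pi,4).tolist())
    return np.array(P),Rt
E
python3 - <<'E'
from h import *
for p,y in(((.31,.54,.26),58),((.33,.42,.28),50),((.35,.31,.28),42)): A,R=cmd(p,y)
print()
for p,y in(((.42,.20,.28),22),((.46,.08,.28),8),((.47,-.04,.28),-8),((.44,-.17,.28),-25)): cmd(p,y,A,R)
E
```

```text
[-0.1172, -0.2098, -0.0614] [-0.0002, 0.0001, 0.0419]
[-0.253, -0.4118, -0.1013] [-0.0002, 0.0001, 0.0864]
[-0.3805, -0.5955, -0.1011] [-0.0002, 0.0001, 0.1308]

[-0.2572, -0.0432, 0.0] [0.0, 0.0, 0.1111]
[-0.4891, -0.1443, 0.0] [0.0, 0.0, 0.1889]
[-0.6808, -0.29, 0.0] [0.0, 0.0, 0.2778]
[-0.8339, -0.5086, 0.0] [0.0, 0.0, 0.3722]
```

Call:
play_rows(dp=[[-0.06,-0.1,-0.03],[-0.12,-0.21,-0.06],[-0.185,-0.31,-0.08],[-0.25,-0.41,-0.1],[-0.315,-0.5,-0.1],[-0.38,-0.595,-0.1],[-0.38,-0.595,-0.1],[-0.38,-0.595,-0.1],[-0.38,-0.595,-0.1],[-0.38,-0.595,-0.1]], rot=[[0,0,0.02],[0,0,0.04],[0,0,0.065],[0,0,0.087],[0,0,0.11],[0,0,0.13],[0,0,0.13],[0,0,0.13],[0,0,0.13],[0,0,0.13]], jaw=[0,0,0,0,0,0,0,0,0,0], force=30)

```text
clock: 1.5
ee_pos: [0.3497, 0.3115, 0.2794]
ee_rot: [[-0.672, 0.74, -0.0], [0.74, 0.672, -0.0], [-0.0, -0.0, -1.0]]
ft_force: [0.9, 0.5, 0.7]
grip_width: 0.0463
finger_force: 0.0
```

Call:
play_rows(dp=[[-0.13,-0.02,0],[-0.257,-0.043,0],[-0.37,-0.09,0],[-0.489,-0.144,0],[-0.585,-0.21,0],[-0.68,-0.29,0],[-0.76,-0.4,0],[-0.834,-0.509,0],[-0.834,-0.509,0],[-0.834,-0.509,0]], rot=[[0,0,0.05],[0,0,0.11],[0,0,0.15],[0,0,0.19],[0,0,0.235],[0,0,0.278],[0,0,0.325],[0,0,0.372],[0,0,0.372],[0,0,0.372]], jaw=[0,0,0,0,0,0,0,0,0,0])

```text
clock: 2.75
ee_pos: [0.4413, -0.1692, 0.2795]
ee_rot: [[0.419, 0.908, -0.0], [0.908, -0.419, 0.0], [-0.0, -0.0, -1.0]]
ft_force: [0.7, 1.0, 0.1]
grip_width: 0.0466
finger_force: 0.0
```

```bash
python3 - <<'E'
from h import *
c=cap('wrist','w1.png');s=c['s'];print(s['clock'],s['ee_pos'],s['ee_rot'],s['joint_pos'])
print('head',wproj(c,(.428,-.2807,.118)),'hub',wproj(c,(.4655,-.0505,.128)))
E
```

```text
2.75 [ 0.44133165 -0.16920719  0.27948721] [[ 4.19022335e-01  9.07975894e-01 -2.39991680e-04]
 [ 9.07975926e-01 -4.19022328e-01  8.32464556e-05]
 [-2.49760976e-05 -2.52788792e-04 -9.99999968e-01]] [-0.22583796  0.2601307   0.59817624  2.12476853 -0.20118127  0.81076065
  0.06377361]
head [281.43011095 261.67566536] hub [225.64678237  65.60575861]
```

View pics/w1.png

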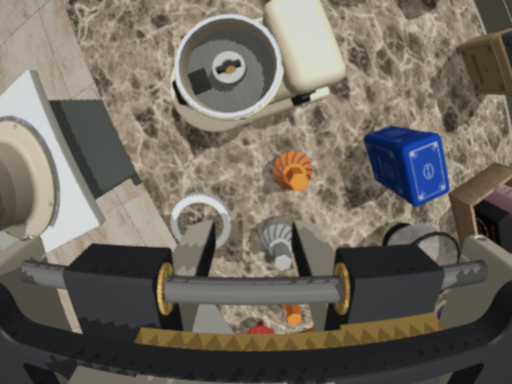

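```bash
cat >> h.py <<'E'
def rect(c,ctr,z,half=.03,n=300):
    "world-aligned view at plane z: right=+x, up=+y"
    g=np.linspace(-half,half,n);M=np.zeros((n,n,2),np.float32)
    for i in range(n):
        for j in range(n): M[i,j]=wproj(c,(ctr[0]+g[j],ctr[1]-g[i],z))
    return cv2.remap(c['image'],M,None,cv2.INTER_CUBIC)[:,:,::-1]
E
python3 - <<'E'
from h import *
c=cap('wrist')
a=rect(c,(.428,-.281),.118,.03,400);b=rect(c,(.4655,-.0505),.128,.03,400)
for i in(a,b): cv2.drawMarker(i,(200,200),(0,0,255),0,12)
cv2.imwrite('pics/r1.png',np.hstack([a,b]))
E
```

```text
Traceback (most recent call last):
cv2.error: OpenCV(4.12.0) :-1: error: (-5:Bad argument) in function 'drawMarker'
> Overload resolution failed:
>  - Layout of the output array img is incompatible with cv::Mat
>  - Expected Ptr<cv::UMat> for argument 'img'
```

```bash
sed -i 's/cv2.INTER_CUBIC)\[:,:,::-1\]/cv2.INTER_CUBIC)[:,:,::-1].copy()/' h.py; python3 - <<'E'
from h import *
c=cap('wrist')
a=rect(c,(.428,-.281),.118,.03,400);b=rect(c,(.4655,-.0505),.128,.03,400)
for i in(a,b): cv2.drawMarker(i,(200,200),(0,0,255),0,12)
cv2.imwrite('pics/r1.png',np.hstack([a,b]))
E
```

```text
(no output)
```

View pics/r1.png

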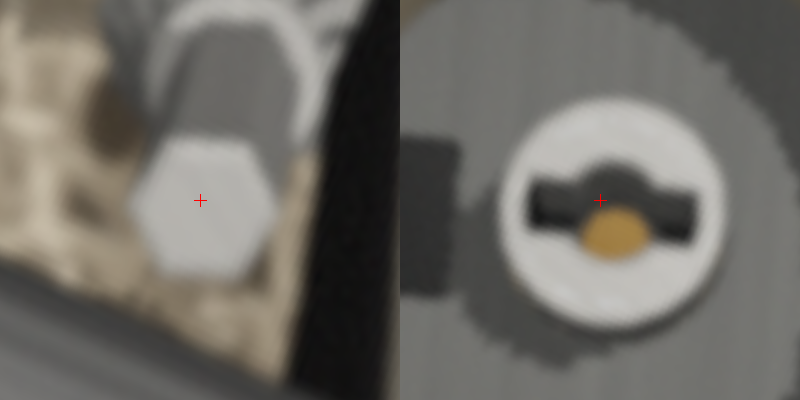

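```bash
python3 - <<'E'
from h import *
c=cap('wrist')
a=cv2.cvtColor(rect(c,(.428,-.281),.118,.03,400),6);b=cv2.cvtColor(rect(c,(.4665,-.0515),.128,.03,400),6)
m=((a>168)*255).astype(np.uint8);m[:130]=0
m=max(cv2.findContours(m,0,1)[0],key=cv2.contourArea)
M=cv2.moments(m);cx,cy=M['m10']/M['m00'],M['m01']/M['m00'];print('head',cx,cy,M['m00']*.15**2,'want 346')
p=m[:,0]-[cx,cy];th=np.arctan2(-p[:,1],p[:,0]);r=np.hypot(*p.T)
h=np.histogram(th,72,(-np.pi,np.pi));R=[r[(th>=l)&(th<l+np.pi/36)].mean() for l in h[1][:-1]];t=h[1][:-1]+np.pi/72
print('psi',np.rad2deg(np.angle(np.sum(np.array(R)*np.exp(6j*t))))/6)
m=((b>150)*255).astype(np.uint8)
k,hi=cv2.findContours(m,cv2.RETR_CCOMP,1)[0:2]
i=max((i for i in range(len(k)) if 4000<cv2.contourArea(k[i])<80000),key=lambda i:cv2.contourArea(k[i]))
print('hub',cv2.fitEllipse(k[i]),[(.15*(x-200)) for x in cv2.fitEllipse(k[i])[0]])
print(sorted(cv2.contourArea(q) for q in k)[-5:])
print()
for z in(.2,.094): P=cmd((.4285,-.2818,z),-30)
E
```

```text
head 206.15594643503437 204.66662323561346 259.03125 want 346
psi -4.2690601915386255
hub ((206.05162048339844, 203.67762756347656), (221.04112243652344, 222.49966430664062), 36.58636474609375) [0.9077430725097656, 0.5516441345214843]
[13357.0, 38624.5]

[-0.2184, 0.0711, 0.1588] [-0.0001, -0.0001, 0.0299]
[-0.2184, 0.0712, 0.3708] [-0.0001, -0.0001, 0.0299]
```

Call:
play_rows(dp=[[-0.1,0.03,0],[-0.218,0.071,0.05],[-0.218,0.071,0.15],[-0.218,0.071,0.22],[-0.218,0.071,0.28],[-0.218,0.071,0.33],[-0.218,0.071,0.36],[-0.218,0.071,0.37],[-0.218,0.071,0.37],[-0.218,0.071,0.37]], rot=[[0,0,0.016],[0,0,0.032],[0,0,0.032],[0,0,0.032],[0,0,0.032],[0,0,0.032],[0,0,0.032],[0,0,0.032],[0,0,0.032],[0,0,0.032]], jaw=[0,0,0,0,0,0,0,0,0,0])

```text
clock: 4.2
ee_pos: [0.428, -0.2834, 0.0954]
ee_rot: [[0.508, 0.861, 0.001], [0.861, -0.508, -0.001], [0.0, 0.001, -1.0]]
ft_force: [0.2, -0.7, -0.5]
grip_width: 0.0461
finger_force: 0.0
```

```bash
python3 - <<'E'
from h import *
c=cap('wrist');s=c['s'];print(s['ee_pos'],s['ft_force']);cv2.imwrite('pics/w2.png',c['image'][150:,150:400,::-1])
E
```

```text
[ 0.42799414 -0.28341942  0.09536046] [ 0.16141548 -0.66551467 -0.47345896]
```

View pics/w2.png

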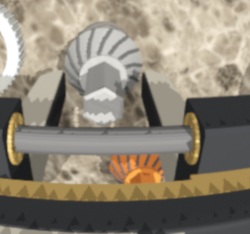

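The head sits centred between the fingers at crop (101,95). Closing.

Call:
play_rows(dp=[[0,0,0],[0,0,0],[0,0,0],[0,0,0],[0,0,0],[0,0,0],[0,0,0],[0,0,0],[0,0,-0.005],[0,0,-0.01]], rot=[[0,0,0],[0,0,0],[0,0,0],[0,0,0],[0,0,0],[0,0,0],[0,0,0],[0,0,0],[0,0,0],[0,0,0]], jaw=[-1,-1,-1,-1,-1,-1,-1,-1,-1,-1], force=40)

```text
clock: 5.5
ee_pos: [0.4273, -0.2832, 0.0996]
ee_rot: [[0.509, 0.861, -0.001], [0.861, -0.509, 0.0], [-0.0, -0.001, -1.0]]
ft_force: [-0.9, 0.2, -1.7]
grip_width: 0.0198
finger_force: 40.0
```

Call:
play_rows(dp=[[0,0,-0.02],[0,0,-0.05],[0,0,-0.09],[0,0,-0.14],[0,0,-0.2],[0,0,-0.25],[0,0,-0.3],[0,0,-0.33],[0,0,-0.33],[0,0,-0.33]], rot=[[0,0,0],[0,0,0],[0,0,0],[0,0,0],[0,0,0],[0,0,0],[0,0,0],[0,0,0],[0,0,0],[0,0,0]], jaw=[-1,-1,-1,-1,-1,-1,-1,-1,-1,-1])

```text
clock: 6.75
ee_pos: [0.4273, -0.2829, 0.2641]
ee_rot: [[0.508, 0.861, -0.001], [0.861, -0.508, 0.0], [0.0, -0.001, -1.0]]
ft_force: [0.0, -0.6, -2.4]
grip_width: 0.0199
finger_force: 40.0
```

```bash
python3 - <<'E'
from h import *
s=sensors.state();print(s['clock'],s['ee_pos'],s['grip_width'],s['ft_force'],s['torque'],np.rad2deg(np.arctan2(s['ee_rot'][1][1],s['ee_rot'][0][1])))
cmd((.4674,-.0522,.275),-34.4)
c=cap('wrist','w3.png')
t=cap('top')['image'][165:250,220:340];q=cap('scene')['image'][150:290,210:350]
k=lambda i,f:cv2.resize(i,None,fx=f,fy=f,interpolation=2)
w=c['image'];q=cv2.resize(q,(384,384),interpolation=2)
cv2.imwrite('pics/v3.png',np.hstack([w[:,100:500],q])[:,:,::-1])
E
```

```text
6.75 [ 0.42727598 -0.28288059  0.2641052 ] 0.01990912715587436 [ 0.01071878 -0.58586471 -2.35631261] [-0.08982257  0.14887869 -0.02425115] -30.556486087076724
[0.4381, -0.1655, -0.0216] [-0.0003, -0.0, 0.0214]
```

View pics/v3.png

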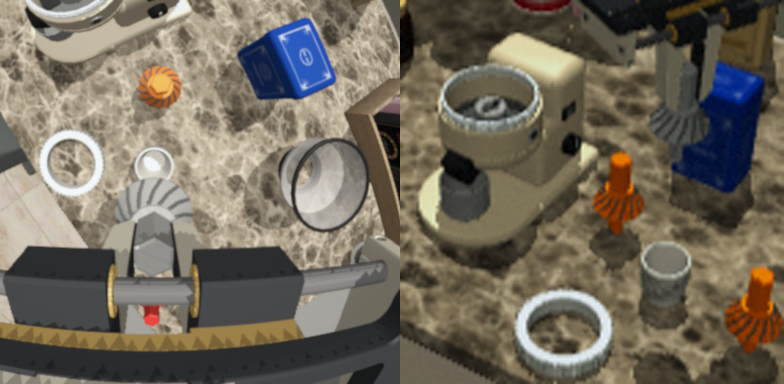

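```bash
python3 - <<'E'
from h import *
cmd((.42,-.135,.275),-34.4)
E
```

```text
[0.2477, -0.163, -0.0222] [-0.0005, 0.0001, 0.0212]
```

Call:
play_rows(dp=[[0.05,-0.03,-0.022],[0.1,-0.065,-0.022],[0.15,-0.1,-0.022],[0.2,-0.13,-0.022],[0.23,-0.15,-0.022],[0.248,-0.163,-0.022],[0.248,-0.163,-0.022],[0.248,-0.163,-0.022],[0.248,-0.163,-0.022],[0.248,-0.163,-0.022]], rot=[[0,0,0.005],[0,0,0.01],[0,0,0.015],[0,0,0.021],[0,0,0.021],[0,0,0.021],[0,0,0.021],[0,0,0.021],[0,0,0.021],[0,0,0.021]], jaw=[-1,-1,-1,-1,-1,-1,-1,-1,-1,-1])

```text
clock: 8.15
ee_pos: [0.4204, -0.1356, 0.2756]
ee_rot: [[0.565, 0.825, 0.0], [0.825, -0.565, -0.0], [-0.0, 0.0, -1.0]]
ft_force: [-0.6, 0.3, -1.6]
grip_width: 0.02
finger_force: 40.0
```

```bash
python3 - <<'E'
from h import *
c=cap('wrist');s=c['s'];print(s['ee_pos'],wproj(c,(.4674,-.0522,.128)))
b=rect(c,(.467,-.052),.128,.03,400)
g=cv2.cvtColor(b,6);m=((g>150)*255).astype(np.uint8)
k=cv2.findContours(m,cv2.RETR_CCOMP,1)[0]
for q in k:
    if cv2.contourArea(q)>4000:
        e=cv2.fitEllipse(q);print(cv2.contourArea(q),e,.467+.00015*(e[0][0]-200),-.052-.00015*(e[0][1]-200))
cv2.drawMarker(b,(200,200),(0,0,255),0,12)
cv2.imwrite('pics/r4.png',np.hstack([b,cv2.resize(c['image'][:,:,::-1],(400,400))]))
E
```

```text
[ 0.42043273 -0.13558608  0.27564497] [244.41772026  86.71399599]
38833.5 ((203.49009704589844, 200.71775817871094), (221.7998809814453, 222.9442901611328), 1.819509744644165) 0.4675235145568848 -0.05210766372680664
13288.0 ((202.38400268554688, 199.8411407470703), (94.12544250488281, 184.81129455566406), 95.75106048583984) 0.46735760040283203 -0.05197617111206054
```

View pics/r4.png

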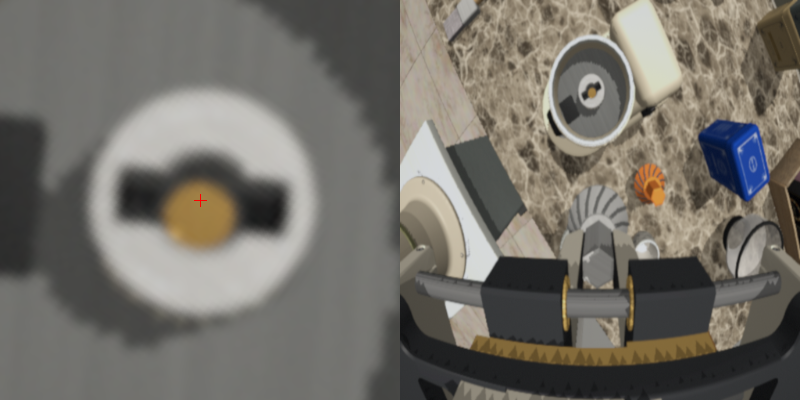

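```bash
python3 - <<'E'
from h import *
c=cap('wrist');s=c['s'];P=s['ee_pos']
a=rect(c,P[:2],P[2]+.0226,.025,400);cv2.drawMarker(a,(200,200),(0,0,255),0,12)
x=s['ee_rot'][:2,0];cv2.arrowedLine(a,(200,200),(int(200+160*x[0]),int(200-160*x[1])),(0,255,0),1)
cv2.imwrite('pics/r5.png',a)
E
```

```text
(no output)
```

View pics/r5.png

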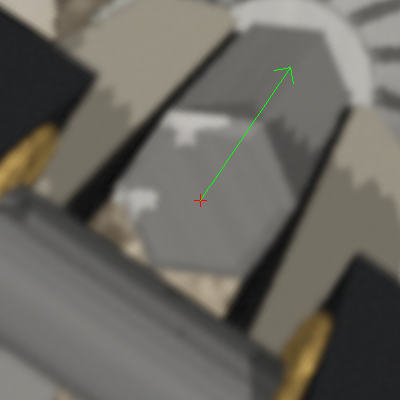

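```bash
python3 - <<'E'
from h import *
for z in(.275,.205):cmd((.4664,-.0529,z),-36)
E
```

```text
[0.188, -0.0173, 0.0012] [0.0, 0.0, 0.009]
[0.188, -0.0173, 0.1412] [0.0, 0.0, 0.009]
```

Call:
play_rows(dp=[[0.06,-0.006,0],[0.12,-0.012,0],[0.17,-0.016,0],[0.188,-0.017,0],[0.188,-0.017,0],[0.188,-0.017,0.03],[0.188,-0.017,0.06],[0.188,-0.017,0.08],[0.188,-0.017,0.08],[0.188,-0.017,0.08]], rot=[[0,0,0.009],[0,0,0.009],[0,0,0.009],[0,0,0.009],[0,0,0.009],[0,0,0.009],[0,0,0.009],[0,0,0.009],[0,0,0.009],[0,0,0.009]], jaw=[-1,-1,-1,-1,-1,-1,-1,-1,-1,-1])

```text
clock: 9.5
ee_pos: [0.4666, -0.0529, 0.2357]
ee_rot: [[0.588, 0.809, 0.0], [0.809, -0.588, -0.0], [-0.0, 0.0, -1.0]]
ft_force: [-0.2, -0.1, -1.5]
grip_width: 0.0196
finger_force: 40.0
```

```bash
python3 - <<'E'
from h import *
s=sensors.state();print(s['ee_pos'],s['ft_force'],s['torque'])
for z in(.202,):cmd((.4664,-.0529,z),-36)
E
```

```text
[ 0.46660036 -0.05291502  0.23570559] [-0.20109388 -0.125796   -1.45282568] [-0.06921655  0.1339414  -0.02768774]
[-0.0002, -0.0004, 0.0674] [0.0001, 0.0, 0.0]
```

Call:
play_rows(dp=[[0,0,0.012],[0,0,0.024],[0,0,0.034],[0,0,0.042],[0,0,0.049],[0,0,0.055],[0,0,0.06],[0,0,0.066],[0,0,0.066],[0,0,0.066]], rot=[[0,0,0],[0,0,0],[0,0,0],[0,0,0],[0,0,0],[0,0,0],[0,0,0],[0,0,0],[0,0,0],[0,0,0]], jaw=[-1,-1,-1,-1,-1,-1,-1,-1,-1,-1])

```text
clock: 10.75
ee_pos: [0.4665, -0.0527, 0.2027]
ee_rot: [[0.587, 0.809, 0.0], [0.809, -0.587, -0.0], [0.0, 0.0, -1.0]]
ft_force: [0.2, -0.4, -1.8]
grip_width: 0.0197
finger_force: 40.0
```

```bash
python3 - <<'E'
from h import *
s=sensors.state();print(s['ee_pos'],s['ft_force'],s['torque'])
E
```

```text
[ 0.46653463 -0.05268645  0.202688  ] [ 0.21398932 -0.39319368 -1.79916218] [-0.10270373  0.110082    0.00182887]
```

Call:
play_rows(dp=[[0,0,0.004],[0,0,0.008],[0,0,0.011],[0,0,0.014],[0,0,0.017],[0,0,0.02],[0,0,0.022],[0,0,0.024],[0,0,0.024],[0,0,0.024]], rot=[[0,0,0],[0,0,0],[0,0,0],[0,0,0],[0,0,0],[0,0,0],[0,0,0],[0,0,0],[0,0,0],[0,0,0]], jaw=[-1,-1,-1,-1,-1,-1,-1,-1,-1,-1])

```text
clock: 12.0
ee_pos: [0.4665, -0.0527, 0.1907]
ee_rot: [[0.587, 0.809, 0.0], [0.809, -0.587, -0.0], [0.0, 0.0, -1.0]]
ft_force: [-0.1, -1.0, -1.9]
grip_width: 0.0198
finger_force: 40.0
```

```bash
python3 - <<'E'
from h import *
s=sensors.state();print(s['ee_pos'],s['ft_force'],s['torque'])
E
```

```text
[ 0.46651903 -0.05268272  0.19066726] [-0.05749844 -1.03056604 -1.85189409] [-0.04731027  0.10418369  0.00635049]
```

The keys have dropped in with no force. Going on to just before the plunger.

Call:
play_rows(dp=[[0,0,0.004],[0,0,0.008],[0,0,0.012],[0,0,0.016],[0,0,0.02],[0,0,0.024],[0,0,0.026],[0,0,0.026],[0,0,0.026],[0,0,0.026]], rot=[[0,0,0],[0,0,0],[0,0,0],[0,0,0],[0,0,0],[0,0,0],[0,0,0],[0,0,0],[0,0,0],[0,0,0]], jaw=[-1,-1,-1,-1,-1,-1,-1,-1,-1,-1])

```text
clock: 13.25
ee_pos: [0.4665, -0.0527, 0.1777]
ee_rot: [[0.587, 0.809, 0.0], [0.809, -0.587, -0.0], [0.0, 0.0, -1.0]]
ft_force: [0.1, -0.2, -2.3]
grip_width: 0.0195
finger_force: 40.0
```

```bash
python3 - <<'E'
from h import *
s=sensors.state();print(s['ee_pos'],s['ft_force'],s['torque'])
E
```

```text
[ 0.46652008 -0.05267633  0.17770354] [ 0.12484302 -0.17170981 -2.28885513] [-0.03960952  0.13481418  0.01496341]
```

Call:
play_rows(dp=[[0,0,0],[0,0,0.001],[0,0,0.002],[0,0,0.003],[0,0,0.005],[0,0,0.007],[0,0,0.009],[0,0,0.01],[0,0,0.01],[0,0,0.01]], rot=[[0,0,0],[0,0,0],[0,0,0],[0,0,0],[0,0,0],[0,0,0],[0,0,0],[0,0,0],[0,0,0],[0,0,0]], jaw=[-1,-1,-1,-1,-1,-1,-1,-1,-1,-1], force=60)

```text
clock: 14.5
ee_pos: [0.4666, -0.0527, 0.1729]
ee_rot: [[0.587, 0.809, 0.0], [0.809, -0.587, 0.0], [0.0, 0.0, -1.0]]
ft_force: [-2.1, 0.8, 5.8]
grip_width: 0.0194
finger_force: 60.0
```

Call:
play_rows(dp=[[0,0,0.001],[0,0,0.001],[0,0,0.002],[0,0,0.002],[0,0,0.003],[0,0,0.003],[0,0,0.003],[0,0,0.003],[0,0,0.003],[0,0,0.003]], rot=[[0,0,0],[0,0,0],[0,0,0],[0,0,0],[0,0,0],[0,0,0],[0,0,0],[0,0,0],[0,0,0],[0,0,0]], jaw=[-1,-1,-1,-1,-1,-1,-1,-1,-1,-1])

```text
clock: 15.75
ee_pos: [0.4666, -0.0527, 0.1714]
ee_rot: [[0.587, 0.809, 0.001], [0.809, -0.587, 0.0], [0.0, 0.0, -1.0]]
ft_force: [-1.4, 0.8, 6.3]
grip_width: 0.0194
finger_force: 60.0
```

Call:
play_rows(dp=[[0,0,0.0005],[0,0,0.001],[0,0,0.0015],[0,0,0.002],[0,0,0.002],[0,0,0.002],[0,0,0.002],[0,0,0.002],[0,0,0.002],[0,0,0.002]], rot=[[0,0,0],[0,0,0],[0,0,0],[0,0,0],[0,0,0],[0,0,0],[0,0,0],[0,0,0],[0,0,0],[0,0,0]], jaw=[-1,-1,-1,-1,-1,-1,-1,-1,-1,-1])

```text
clock: 17.0
ee_pos: [0.4666, -0.0527, 0.1707]
ee_rot: [[0.588, 0.809, 0.001], [0.809, -0.588, 0.001], [0.001, 0.0, -1.0]]
ft_force: [-2.8, 1.2, 13.0]
grip_width: 0.0195
finger_force: 60.0
```

Call:
play_rows(dp=[[0,0,0.0005],[0,0,0.001],[0,0,0.0015],[0,0,0.002],[0,0,0.002],[0,0,0.002],[0,0,0.002],[0,0,0.002],[0,0,0.002],[0,0,0.002]], rot=[[0,0,0],[0,0,0],[0,0,0],[0,0,0],[0,0,0],[0,0,0],[0,0,0],[0,0,0],[0,0,0],[0,0,0]], jaw=[-1,-1,-1,-1,-1,-1,-1,-1,-1,-1])

```text
clock: 18.25
ee_pos: [0.4667, -0.0528, 0.1706]
ee_rot: [[0.588, 0.809, 0.001], [0.809, -0.588, 0.002], [0.002, 0.0, -1.0]]
ft_force: [-5.7, 0.6, 30.9]
grip_width: 0.0199
finger_force: 60.0
```

Call:
play_rows(dp=[[0,0,-0.001],[0,0,-0.001],[0,0,-0.001],[0,0,-0.001],[0,0,-0.001],[0,0,-0.001],[0,0,-0.001],[0,0,-0.001],[0,0,-0.001],[0,0,-0.001]], rot=[[0,0,0],[0,0,0],[0,0,0],[0,0,0],[0,0,0],[0,0,0],[0,0,0],[0,0,0],[0,0,0],[0,0,0]], jaw=[-1,-1,-1,-1,-1,-1,-1,-1,-1,-1])

```text
clock: 19.5
ee_pos: [0.4666, -0.0527, 0.1707]
ee_rot: [[0.588, 0.809, 0.001], [0.809, -0.588, 0.001], [0.001, 0.0, -1.0]]
ft_force: [-4.1, 0.5, 21.2]
grip_width: 0.0194
finger_force: 60.0
```

```bash
python3 - <<'E'
from h import *
q=cap('scene')['image'][120:300,140:370];w=cap('wrist')['image'][60:360,100:420]
q=cv2.resize(q,(383,300),interpolation=2);cv2.imwrite('pics/v6.png',np.hstack([q,w])[:,:,::-1])
s=sensors.state();print(s['ee_pos'],s['ft_force'],s['finger_force'])
E
```

```text
[ 0.46667453 -0.05274945  0.17069421] [-4.60867886  0.60637996 22.60105384] 60.00868167015142
```

View pics/v6.png

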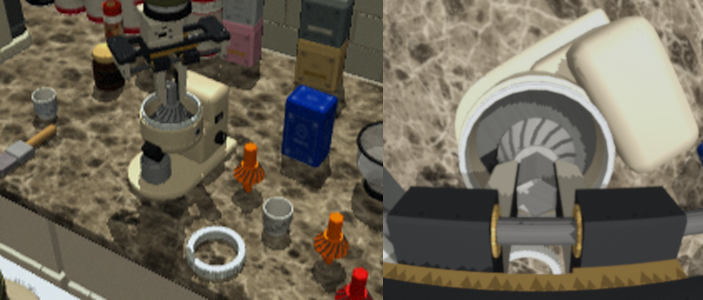

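The burr sits down in the chamber, hard against the hub. TCP z has stopped at 0.1707 m, against the 0.171 m I expected for home, with about 21 N of push. The cup is standing at (278,215) and nothing else has moved.

```bash
python3 -c "
from bench import env
print(env.finish_job())"
```

```text
the job is handed in; nothing more can be done
None
```

The burr is keyed into the hub and fully home, with the gripper still holding it and pushing down at about 21 N; the cup is standing, nothing else on the worktop looks disturbed, and the job was handed in at about 20 s.

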